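# Clear the plaster chips off the trimming board

## Task

Take the wooden scraper block by its upright grip and, with it, wipe both loose plaster chips off the deck of the grey trimming board into the board's catch trough, without touching the chips with the fingers. Then leave the scraper standing upright on the board's deck and let go of it.

Things in the scene. Friction and masses are not known exactly. Their poses are not given: they have to be found in the camera images.
- scraper_mid (a point): Loose scraper block of pale wood, upright on the table at the robot's left: a bar 110 (x) x 30 (y) x 30 mm high; on it an upright grip board 60 (x) x 16 (y) mm, from 30 to 90 mm above the underside. 0.12 kg, same both ways round. This point: its centre, 45 mm above the underside. Pinch the 16 mm; push with the 110 mm face. The low block without a grip near it is a sanding block, not needed.
- chip_a_mid (a point): Loose flat chip of off-white plaster, irregular, about 28 x 20 x 10 mm thick, 13 g, on the deck; the one nearer the trough. This point: its centre, 5 mm above its underside. Both chips lie at board x -60 to -20, y -55 to +40 mm, so one pass along -y with the scraper's middle at x = -40 mm takes both; it may slide on the deck or up to 4 mm above it.
- chip_b_mid (a point): The other loose plaster chip, about 24 x 23 x 10 mm thick, 12 g, flat on the deck, farther from the trough. This point: its centre, 5 mm above its underside. Behind it the deck is free from y = +60 to +125 mm, to set the scraper down before the pass. A chip drops into the trough once the pushing face is at or a little past the deck's edge.
- board: Fixed grey trimming board. Origin on the table; x away from the robot, y to its left, roughly; z up. Flat deck, top at z 30 mm, x -105 to 105, y -100 to 125 mm, no rim. Catch trough beyond the edge y = -100: inside to y -189, x -99 to 99, floor z 5, walls as high as the deck. A plaster jaw model is fixed on the deck's far side (x 40 to 100, y -8 to 68, top z 65): keep the scraper clear of it.
Things that resemble listed ones, but are neither listed nor needed, are in the scene too. Leave any pink look-alike of the part that bears chip_a_mid alone. What is shaped like the part that bears scraper_mid but yellow is not meant.

How it is judged:
By the outcome, as a careful person would: the job done as asked, in the order asked, and still so for the second after the job is handed in, with the robot touching nothing.
It also fails if it takes over 48 s, if anything falls off the work surface, if the arm or the gripper's body presses on something with over 40 N, if the wrist force passes 120 N, or if a joint passes its speed limit or range.

## Robot

A 6-joint arm with a two-finger parallel gripper is mounted at the origin on the work surface. World frame = base frame: x ahead of the robot, y to its left, z up, the work surface at z = 0. Lengths are in mm, angles in rad, forces in N, time in s.
With the tool pointing down it reaches from about 425 to 925 mm from the base axis. Payload 12.5 kg.
Tool frame: the origin (TCP) lies on the mounting face of the last link; the fingertips stand 173 mm ahead of it and the grasp point (between the pads) lies 155 mm ahead of it; z points along the fingers, y is the direction in which the jaws open and shut (so a half turn about z gives the same grasp; the last joint's range is limited). The gripper opens to 85 mm and grips with 20 to 120 N. Pads are 22 mm wide; open, the fingers measure 114 mm over their backs; the gripper's body (76 mm by 85 mm) begins 54 mm behind the grasp point. The pads swing forward as they close: fully open they stand 13 mm farther back than shut.
Start: joints at [-1.28, 0.491, 1.559, -0, 1.092, -0.106], TCP at [241.562, -576.431, 404.727] pointing down, gripper open.
Joint ranges: [-3.1, 3.1], [-0.84, 2.19], [0.05, 2.79], [-1.13, 4.28], [0.06, 2.93], [-2.69, 2.69]. Speed limits (rad/s): [2.22, 2.22, 2.79, 3.14, 3.14, 3.14].

## Interface

Orientations are given as a rotation vector (axis times angle).
In Python, from cell import r, capture, calibration, job, cut_out gives the robot as it stands. The module is installed in compiled form; this text tells all that it offers.
- The arm moves only by the tool send_rows, never from a script. Its argument "motion" is text: rows parted by semicolons, each of 5 numbers parted by spaces: the shift along the tool's x, y, z in cm, then the turn about the tool's z in rad, then the closure in counts, from 0 (fully open) to 255 (shut). In form: x y z roll gripper; .... A call has exactly 5 rows; each row is the pose to reach, as a shift and turn from the pose commanded when the call began, along the tool's axes at that moment; what a row does not reach only later rows make up. A row lasts 1/8 s, in which the tool goes at most 62.5 mm and 10.7 degrees, less where a joint would pass 70% of its speed; a pose out of reach is approached as far as the arm can. A call with a gripper value outside its range is refused whole. The fingers move at their own pace and stop on an object; "newtons" is the grip in N (left out, the last holds). Time passes only in rows, so rows that repeat a pose let the fingers close, or fill a call up. It gives the time, the measured TCP pose, the force and the opening at its end, in the units of the state.
- r.state(): the state, without advancing time (a new reading comes with each control period).
- capture(name): name is "scene" or "top" or "wrist"; returns the picture (480x640x3 uint8, red, green, blue); there is no depth.
- calibration(name): a dict with "fx", "fy", "cx", "cy" (pixels), "k1" (the pictures are not rectified: a ray, as slopes to the right and down, at radius r is drawn at 1 + k1 r^2 times it, then the intrinsics apply), "world_to_cam" (4x4, takes a point from world to camera coordinates); the wrist camera has in their place "mount" (4x4, takes a point from camera to tool coordinates, whose origin is the TCP and whose axes are the flange's). Camera axes: x right, y down, z forward; pixel columns grow to the right and rows downward; lengths in mm; the calibration is good to about 2 mm. A picture is of the moment at which its call begins: read the wrist's pose just before it. calibration takes no time and is no camera call.
- job.sign_off(): hands the job in, once; it reports no verdict.
Trained networks look in the newest picture that a camera, given by its name, has taken for a name from the list of things; names that differ only in an ending like _2 or _b are one class to them, and where a whole thing is asked for, a point or a joint stands for the part that bears it (a point fixed in the world has none). Each returns a list of dicts, best first, with "p" (0 to 1); they miss things now and then, are a little off and sometimes report something else, mostly with a low value. They report only what shows in the picture. A call takes as long as a camera call. They do not tell look-alikes from the thing itself.
- cut_out(label, camera): "mask" (480x640 bool, what is visible of it) and "position" ([column, row] in pixels, amid what is visible of it).
The state is a dict: "time": time; "joint_positions": joint angles; "joint_velocities": joint speeds; "joint_efforts": joint torques, N m; "tool_pos": TCP position; "orientation": TCP orientation; "wrist_force": force on the tool from outside, world axes, zero at the start; "wrist_torque": the same for the moment, N m; "grip_width": opening from 0.0 (shut) to 1.0 (fully open).
Only numpy, scipy, OpenCV 4.12 (cv2) and the standard library are available. Lean on these libraries where they do the work, as an engineer would, in place of code of your own. Each camera call takes 0.05 s, during which the arm holds its last target.

## Working session

There is one attempt and no reset: what is moved stays moved. The work goes in short steps, Python scripts to look and compute and a tool call to move; the robot and the scene stay as the last step left them, time stands still between calls to the robot, and variables do not carry over. Pictures are saved under pics/ and viewed, and the job is handed in when it is done.

Besides the shell and the picture viewer there is one more tool, called after "Request:" as name(argument=value, ...) on one line, values as JSON. send_rows: Moves the arm, as the interface text tells. Its arguments: {"type":"object","properties":{"motion":{"type":"string"},"newtons":{"type":"number"}},"required":["motion"]}

```bash
mkdir -p pics; ls; python3 - <<'E'
from cell import r,capture,calibration,job,cut_out
import cv2
s=r.state();print({k:s[k] for k in('time','tool_pos','orientation','grip_width')})
for n in('scene','top'):
    cv2.imwrite(f'pics/{n}0.png',capture(n)[:,:,::-1]);
    for l in('scraper_mid','chip_a_mid','board'):
        for d in cut_out(l,n): print(n,l,d['p'],d['position'],d['mask'].sum())
    print(calibration(n))
print(calibration('wrist'))
E
```

```text
pics
{'time': 0.0, 'tool_pos': array([ 241.55772396, -576.40250457,  404.10532362]), 'orientation': array([-3.07883905e+00, -6.19073406e-01,  2.06006032e-04]), 'grip_width': 1.000521241766814}
scene scraper_mid 0.78 [445.9, 194.0] 2058
scene scraper_mid 0.78 [367.4, 113.9] 1009
scene scraper_mid 0.57 [455.6, 146.2] 1692
scene scraper_mid 0.17 [294.0, 331.7] 245
scene chip_a_mid 0.63 [282.8, 362.8] 239
scene chip_a_mid 0.6 [204.1, 314.5] 179
scene chip_a_mid 0.52 [157.3, 381.3] 260
scene board 0.57 [299.9, 387.8] 27640
{'fx': 586.3895494110319, 'fy': 586.3895494110319, 'cx': 319.74126340230447, 'cy': 245.3312399765362, 'k1': -0.03789575629698804, 'world_to_cam': array([[ 8.56149414e-01,  5.16422170e-01, -1.77854551e-02,
        -4.51666169e+02],
       [ 3.96547693e-01, -6.78704711e-01, -6.18150339e-01,
        -1.12694368e+02],
       [-3.31297612e-01,  5.22176270e-01, -7.85858661e-01,
         1.15180966e+03],
       [ 0.00000000e+00,  0.00000000e+00,  0.00000000e+00,
         1.00000000e+00]])}
top scraper_mid 0.84 [161.7, 203.7] 998
top scraper_mid 0.73 [224.7, 187.8] 907
top scra
[... 412 characters left out ...]
03, -1.27463522e-01,
         5.18007820e+02],
       [ 1.27406937e-01,  1.16052597e-02, -9.91782633e-01,
         1.11565473e+03],
       [ 0.00000000e+00,  0.00000000e+00,  0.00000000e+00,
         1.00000000e+00]])}
{'fx': 395.21171103235974, 'fy': 395.21171103235974, 'cx': 319.1365165031707, 'cy': 251.7795255416492, 'k1': 0.030241836626028203, 'mount': array([[-8.35610175e-05, -9.51064752e-01, -3.08991636e-01,
         7.86612249e+01],
       [ 9.99999993e-01, -1.05336931e-04,  5.37918299e-05,
         4.78119292e-01],
       [-8.37077441e-05, -3.08991630e-01,  9.51064754e-01,
         3.09888939e+01],
       [ 0.00000000e+00,  0.00000000e+00,  0.00000000e+00,
         1.00000000e+00]])}
```

View pics/scene0.png

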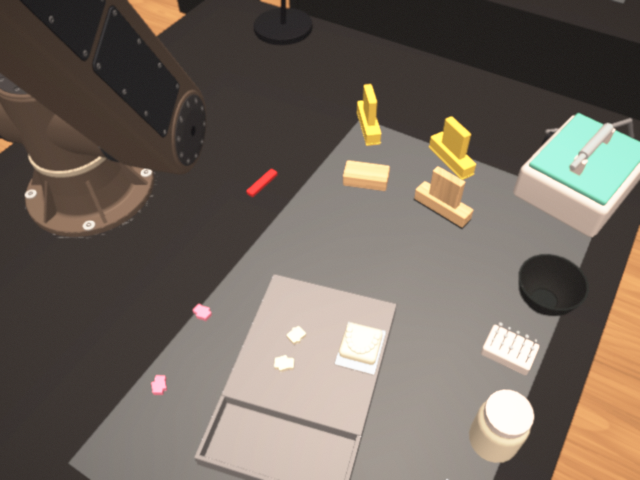

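View pics/top0.png

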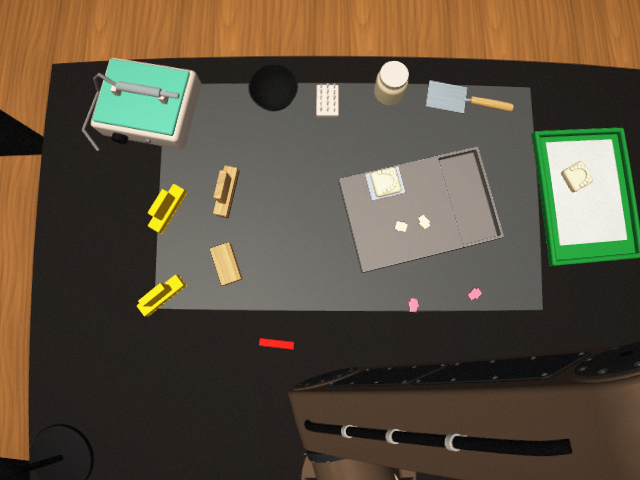

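```bash
cat > h.py <<'E'
import numpy as np,cv2
from scipy.optimize import minimize
from cell import r,capture,calibration,job,cut_out
def w2c(name,st=None):
    c=calibration(name)
    if name!='wrist': return c,c['world_to_cam']
    T=np.eye(4);T[:3,:3]=cv2.Rodrigues(np.array(st['orientation']))[0];T[:3,3]=st['tool_pos']
    return c,np.linalg.inv(T@c['mount'])
def proj(P,cm):
    c,W=cm;P=np.atleast_2d(P);q=P@W[:3,:3].T+W[:3,3];s=q[:,:2]/q[:,2:]
    s=s*(1+c['k1']*(s**2).sum(1,keepdims=True))
    return s*[c['fx'],c['fy']]+[c['cx'],c['cy']]
def unproj(px,z,cm):
    c,W=cm;d=(np.atleast_2d(px)-[c['cx'],c['cy']])/[c['fx'],c['fy']];s=d.copy()
    for _ in range(20): s=d/(1+c['k1']*(s**2).sum(1,keepdims=True))
    v=np.c_[s,np.ones(len(s))]@W[:3,:3]; o=-W[:3,:3].T@W[:3,3]
    return o+v*((z-o[2])/v[:,2])[:,None]
def box(x0,x1,y0,y1,z0,z1): return np.array([[x,y,z] for x in(x0,x1) for y in(y0,y1) for z in(z0,z1)],float)
SCR=[box(-55,55,-15,15,0,30),box(-30,30,-8,8,30,90)]
BRD=[box(-105,105,-195,125,0,30)]
def place(b,p,z=0):
    c,s=np.cos(p[2]),np.sin(p[2]);return b@np.array([[c,s,0],[-s,c,0],[0,0,1]])+[p[0],p[1],z]
def sil(boxes,p,cm,z=0,S=4):
    m=np.zeros((480*S//1,640*S),np.uint8) if False else np.zeros((480,640),np.uint8)
    for b in boxes:
        h=cv2.convexHull((proj(place(b,p,z),cm)*16).round().astype(np.int32))
        cv2.fillConvexPoly(m,h,1,shift=4)
    return m>0
def fit(boxes,obs,p0,z=0,step=(15,15,.15)):
    def f(p): return sum(1-(a:=sil(boxes,p,cm,z),(a&m).sum()/(a|m).sum())[1] for m,cm in obs)
    s=np.array([[0,0,0],[1,0,0],[0,1,0],[0,0,1]])*step
    best=None
    for k in(1,-1):
        o=minimize(f,p0,method='Nelder-Mead',options=dict(initial_simplex=np.array(p0)+k*s,xatol=.01,fatol=1e-5))
        if best is None or o.fun<best.fun: best=o
    return best.x,best.fun
E
python3 - <<'E'
from h import *
ims={n:capture(n) for n in('top','scene')}
obs=[];ob=[]
t=w2c('top');s=w2c('scene')
def near(l,n,px): return min(cut_out(l,n),key=lambda d:np.hypot(*(np.array(d['position'])-px)))['mask']
mt=near('scraper_mid','top',(226,190));ms=near('scraper_mid','scene',(446,194))
p0=unproj([[226,190]],30,t)[0];print(p0)
for y0 in(-1.8,-1.4,-1.):
    for o in([(mt,t),(ms,s)],[(mt,t)],[(ms,s)]):
        print(y0,fit(SCR,o,[p0[0],p0[1],y0]))
# actually bar long axis = local x
bt=near('board','top',(419,208));bs=near('board','scene',(300,388))
c=unproj([[340,180],[362,271],[502,238],[478,148],[463,247],[440,155]],30,t);print(c)
b0=unproj([[400,214]],30,t)[0]
for o in([(bt,t)],[(bs,s)],[(bt,t),(bs,s)]):
    for y in (0.,.24,-.24): print('b',fit(BRD,o,[b0[0],b0[1],y]))
for n,cm in(('top',t),('scene',s)):
    for d in cut_out('chip_a_mid',n): print(n,d['position'],unproj([d['position']],35,cm)[0].round(1))
E
```

```text
[619.69303117 289.87171774  30.        ]
-1.8 (array([619.14726611, 292.65016536,  -3.35622565]), np.float64(0.14780408073757312))
-1.8 (array([ 6.19037476e+02,  2.93288631e+02, -2.00986402e-01]), np.float64(0.07839195979899494))
-1.8 (array([616.4642093 , 293.75844566,  -3.35932988]), np.float64(0.061889250814332275))
-1.4 (array([ 6.19090698e+02,  2.92639608e+02, -2.15858947e-01]), np.float64(0.14595160039366228))
-1.4 (array([ 6.18925590e+02,  2.93235155e+02, -1.99032984e-01]), np.float64(0.07839195979899494))
-1.4 (array([617.51799211, 293.98828695,  -3.40005021]), np.float64(0.06598513011152418))
-1.0 (array([ 6.19049595e+02,  2.92760156e+02, -2.18570916e-01]), np.float64(0.14912348969784228))
-1.0 (array([ 6.18661479e+02,  2.92504290e+02, -2.14799405e-01]), np.float64(0.07653575025176229))
-1.0 (array([ 6.17922190e+02,  2.93440941e+02, -2.51054677e-01]), np.float64(0.06328524895300136))
[[ 642.30222021   41.62652449   30.        ]
 [ 444.85099534   -5.03335964   30.        ]
 [ 516.7768274  -311.43940238   30.        ]
 [ 718.26734347 -266.05934347   30.        ]
 [ 496.8742958
[... 416 characters left out ...]
54038e-01]), np.float64(0.02704126426690079))
b (array([ 5.72236554e+02, -1.01438789e+02,  2.44448196e-01]), np.float64(0.02689984548391633))
b (array([ 5.72134535e+02, -1.01491110e+02,  2.44545834e-01]), np.float64(0.026900790166813016))
b (array([ 5.73636256e+02, -1.02092872e+02,  2.43731270e-01]), np.float64(0.07421195185313256))
b (array([ 5.73087393e+02, -1.01298604e+02,  2.46691547e-01]), np.float64(0.07379171920701455))
b (array([ 5.73068643e+02, -1.01023807e+02,  2.46771656e-01]), np.float64(0.07455106678931522))
top [420.7, 219.7] [ 555.  -131.7   35. ]
scene [282.3, 364.6] [ 547.3 -139.4   35. ]
scene [204.1, 312.0] [ 389.9 -126.1   35. ]
scene [158.4, 383.0] [ 407.3 -257.2   35. ]
```

```bash
cat >> h.py <<'E'
def yaw(st):
    R=cv2.Rodrigues(np.array(st['orientation']))[0];return np.arctan2(R[1,0],R[0,0]),R
def delta(x,y,z,psi=None):
    st=r.state();ps,R=yaw(st);d=R.T@(np.array([x,y,z])-st['tool_pos'])/10
    ro=0 if psi is None else -((psi-ps+np.pi)%(2*np.pi)-np.pi)
    print('t',round(st['time'],2),'pos',np.round(st['tool_pos'],1),'yaw',ps.round(4),'tilt',np.round(R[2],4),'J',np.round(st['joint_positions'],3));print('delta cm',d.round(2),'roll',round(ro,4))
E
python3 -c "
from h import *
delta(619,292.7,380,-.215)"
```

```text
t 0.8 pos [ 241.6 -576.4  404.7] yaw 0.3968 tilt [-0.e+00  1.e-04 -1.e+00] J [-1.28   0.491  1.559 -0.     1.092 -0.106]
delta cm [ 68.4  -65.57   2.47] roll 0.6118
```

Request:
send_rows(motion="4 -4 0 0.04 0; 8 -8 0 0.08 0; 12 -12 0 0.12 0; 16 -16 0 0.16 0; 20 -20 0 0.2 0", newtons=40)

```text
time: 1.42
tool_pos: [349.1, -313.0, 404.9]
orientation: [3.126, 0.306, 0.001]
wrist_force: [-0.1, -0.7, 1.4]
grip_width: 0.998
```

```bash
python3 -c "
from h import *
delta(619,292.7,380,-.215)"
```

```text
t 1.43 pos [ 349.1 -313.   404.9] yaw 0.1951 tilt [ 4.e-04  6.e-04 -1.e+00] J [-0.872  0.269  1.927  0.     0.945  0.504]
delta cm [ 38.22 -54.19   2.47] roll 0.4101
```

Request:
send_rows(motion="3.5 -5 0 0.04 0; 7 -10 0 0.08 0; 10.5 -15 0 0.12 0; 14 -20 0 0.16 0; 17.5 -25 0 0.2 0")

```text
time: 2.05
tool_pos: [472.0, -33.3, 405.0]
orientation: [3.141, -0.007, 0.001]
wrist_force: [0.8, -0.6, 0.3]
grip_width: 0.998
```

```bash
python3 -c "
from h import *
delta(619,292.7,380,-.215)"
```

```text
t 2.05 pos [472.  -33.3 405. ] yaw -0.0045 tilt [ 9.e-04  3.e-04 -1.e+00] J [-0.21   0.275  1.918 -0.     0.948  1.365]
delta cm [ 14.55 -32.67   2.5 ] roll 0.2105
```

Request:
send_rows(motion="2.4 -5.4 0.5 0.04 0; 4.8 -10.8 1 0.08 0; 7.2 -16.2 1.5 0.12 0; 9.6 -21.6 2 0.16 0; 12 -27 2.5 0.2 0")

```text
time: 2.68
tool_pos: [592.9, 236.3, 379.6]
orientation: [3.125, -0.32, 0.001]
wrist_force: [-0.1, -0.7, 0.3]
grip_width: 1.003
```

```bash
python3 - <<'E'
from h import *
delta(619,292.7,300,-.215)
st=r.state();im=capture('wrist');cv2.imwrite('pics/w1.png',im[:,:,::-1]);w=w2c('wrist',st)
for d in cut_out('scraper_mid','wrist'):
    print(d['p'],d['position'],d['mask'].sum(),fit(SCR,[(d['mask'],w)],[619,292.7,-.215]))
E
```

```text
t 2.67 pos [592.9 236.3 379.6] yaw -0.2044 tilt [ 4.e-04 -0.e+00 -1.e+00] J [ 0.276  0.534  1.553 -0.     1.054  2.051]
delta cm [ 1.41 -6.05  7.96] roll 0.0106
0.96 [242.7, 206.7] 6438 (array([ 6.17800637e+02,  2.92149129e+02, -2.08232140e-01]), np.float64(0.039982097568252994))
0.9 [203.6, 420.4] 1275 (array([ 6.190e+02,  2.927e+02, -2.150e-01]), np.float64(1.0))
0.72 [105.0, 281.7] 8481 (array([ 6.190e+02,  2.927e+02, -2.150e-01]), np.float64(1.0))
```

View pics/w1.png

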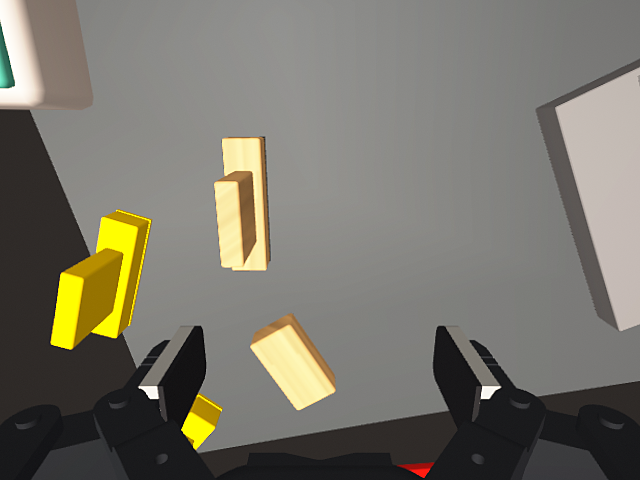

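Request:
send_rows(motion="0.7 -3 1 0.01 80; 1.3 -5.9 2 0.01 80; 1.3 -5.9 4 0.01 80; 1.3 -5.9 6 0.01 80; 1.3 -5.9 6 0.01 80")

```text
time: 3.4
tool_pos: [616.8, 289.0, 318.4]
orientation: [3.122, -0.334, -0.004]
wrist_force: [-0.2, 0.7, 1.4]
grip_width: 0.683
```

```bash
python3 - <<'E'
from h import *
st=r.state();im=capture('wrist');cv2.imwrite('pics/w2.png',im[:,:,::-1]);w=w2c('wrist',st)
for d in cut_out('scraper_mid','wrist'):
    p,f=fit(SCR,[(d['mask'],w)],[618,292.3,-.21]);print(d['p'],d['position'],p,f)
    if f<.2: delta(p[0],p[1],218,p[2])
E
```

```text
0.96 [146.9, 326.9] [ 6.180e+02  2.923e+02 -2.100e-01] 1.0
0.93 [310.7, 238.7] [ 6.18910073e+02  2.92015450e+02 -2.02503142e-01] 0.031245862571163796
t 3.5 pos [617.1 289.2 320.4] yaw -0.2134 tilt [ 5.e-04 -1.e-04 -1.e+00] J [ 0.341  0.654  1.493 -0.     0.994  2.126]
delta cm [ 0.11 -0.32 10.24] roll -0.0109
0.56 [244.5, 456.5] [ 6.180e+02  2.923e+02 -2.100e-01] 1.0
```

View pics/w2.png

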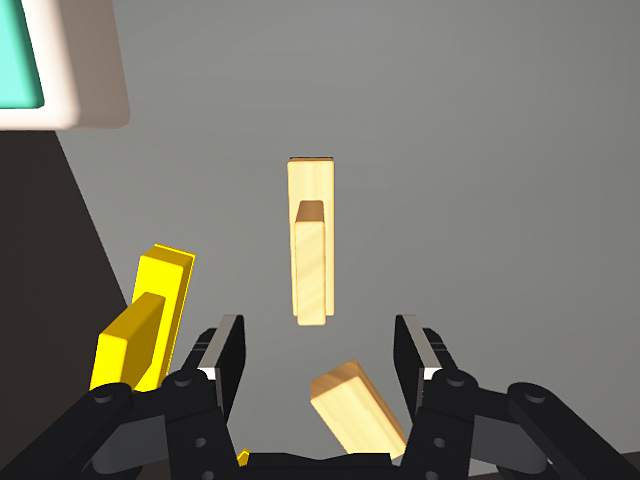

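Request:
send_rows(motion="0.1 -0.3 3 -0.01 80; 0.1 -0.3 7 -0.01 80; 0.1 -0.3 10.2 -0.01 80; 0.1 -0.3 10.2 -0.01 80; 0.1 -0.3 10.2 -0.01 80")

```text
time: 4.12
tool_pos: [619.1, 292.3, 219.6]
orientation: [-3.124, 0.319, -0.004]
wrist_force: [-0.3, 0.9, 0.2]
grip_width: 0.686
```

Request:
send_rows(motion="0 0 0 0 255; 0 0 0 0 255; 0 0 0 0 255; 0 0 0 0 255; 0 0 0 0 255", newtons=50)

```text
time: 4.75
tool_pos: [618.7, 292.3, 218.6]
orientation: [-3.125, 0.318, -0.002]
wrist_force: [-1.1, 0.0, 7.5]
grip_width: 0.181
```

Request:
send_rows(motion="0 0 0 0 255; 0 0 -1 0 255; 0 0 -4 0 255; 0 0 -7 0 255; 0 0 -10 0 255")

```text
time: 5.38
tool_pos: [618.5, 292.2, 319.0]
orientation: [3.125, -0.319, -0.0]
wrist_force: [0.4, 0.6, -0.9]
grip_width: 0.183
```

```bash
python3 - <<'E'
from h import *
delta(600,200,330,.2455)
st=r.state();im=capture('wrist');cv2.imwrite('pics/w3.png',im[:,:,::-1]);w=w2c('wrist',st)
for d in cut_out('scraper_mid','wrist'):
    p,f=fit(SCR,[(d['mask'],w)],[618,292.3,-.21],z=st['tool_pos'][2]-218);print(d['p'],d['position'],p,f)
E
```

```text
t 5.38 pos [618.5 292.2 319. ] yaw -0.2031 tilt [-1.e-04  1.e-04 -1.e+00] J [ 0.345  0.659  1.487 -0.     0.996  2.119]
delta cm [ 0.05  9.4  -1.1 ] roll -0.4486
0.89 [316.7, 301.2] [ 6.17604898e+02  2.91773100e+02 -2.05623651e-01] 0.1479006681958711
0.86 [149.2, 336.1] [ 6.180e+02  2.923e+02 -2.100e-01] 1.0
```

View pics/w3.png

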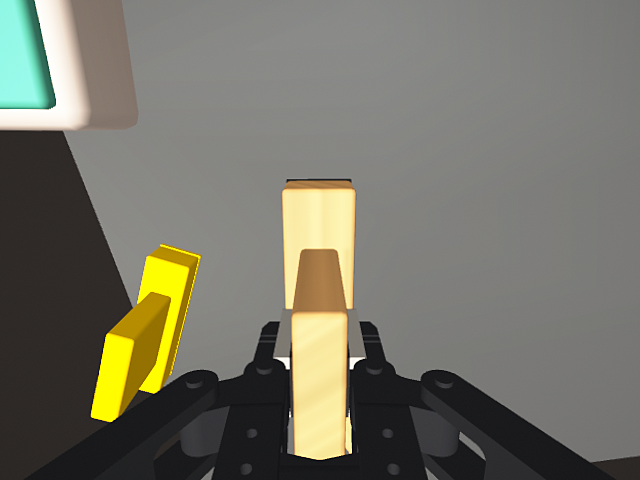

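```bash
python3 -c "
from h import *
delta(512.8,-23.9,319,.2455)"
```

```text
t 5.47 pos [618.9 292.4 321.4] yaw -0.2032 tilt [ 0.0048 -0.0028 -1.    ] J [ 0.345  0.657  1.485 -0.     0.995  2.119]
delta cm [-4.01 33.12  0.13] roll -0.4487
```

Request:
send_rows(motion="-0.5 3 0 -0.04 255; -1.2 8.5 0 -0.13 255; -1.9 14 0 -0.23 255; -2.6 19.5 0 -0.33 255; -3.2 25 0 -0.44 255")

```text
time: 6.1
tool_pos: [535.8, 52.3, 317.0]
orientation: [-3.119, -0.377, 0.001]
wrist_force: [0.5, -0.2, -1.1]
grip_width: 0.182
```

```bash
python3 -c "
from h import *
delta(512.8,-23.9,319,.2455)"
```

```text
t 6.1 pos [535.8  52.3 317. ] yaw 0.2406 tilt [-8.e-04 -1.e-04 -1.e+00] J [-0.025  0.48   1.866 -0.     0.797  1.305]
delta cm [-4.05  6.86 -0.19] roll -0.0049
```

Request:
send_rows(motion="-2 3.4 0 0 255; -4 6.8 0 0 255; -4 6.8 0 0 255; -4 6.8 0 0 255; -4 6.8 0 0 255")

```text
time: 6.72
tool_pos: [514.0, -20.8, 317.4]
orientation: [-3.119, -0.373, 0.0]
wrist_force: [-0.4, 0.0, -1.1]
grip_width: 0.18
```

```bash
python3 - <<'E'
from h import *
delta(512.8,-23.9,251,.2455)
st=r.state();im=capture('wrist');cv2.imwrite('pics/w4.png',im[:,:,::-1]);w=w2c('wrist',st)
t=capture('top');cv2.imwrite('pics/t4.png',cv2.resize(t[120:300,300:540,::-1],None,fx=3,fy=3,interpolation=2))
R=np.array([[np.cos(.2455),np.sin(.2455)],[-np.sin(.2455),np.cos(.2455)]])
for n,cm in(('wrist',w),('top',w2c('top'))):
  for d in cut_out('chip_a_mid',n):
    q=unproj([d['position']],35,cm)[0];print(n,d['p'],d['position'],q.round(1),(R@(q[:2]-[573.5,-101.5])).round(1))
E
```

```text
t 6.72 pos [514.  -20.8 317.4] yaw 0.2379 tilt [-3.e-04 -1.e-04 -1.e+00] J [-0.169  0.451  1.923  0.     0.768  1.164]
delta cm [-0.19  0.27  6.64] roll -0.0076
wrist 0.82 [553.2, 419.3] [ 422.8 -227.1   35. ] [-176.7  -85.2]
wrist 0.68 [503.7, 237.2] [ 549.6 -137.5   35. ] [-32.  -29.1]
top 0.57 [474.9, 291.8] [ 400.4 -246.1   35. ] [-203.1  -98.2]
```

View pics/w4.png

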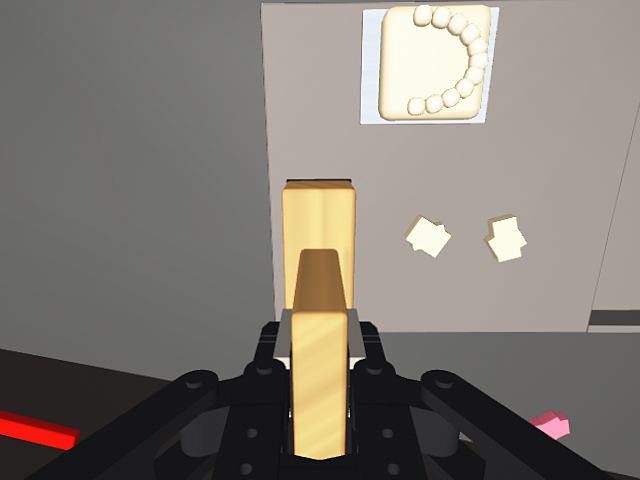

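View pics/t4.png

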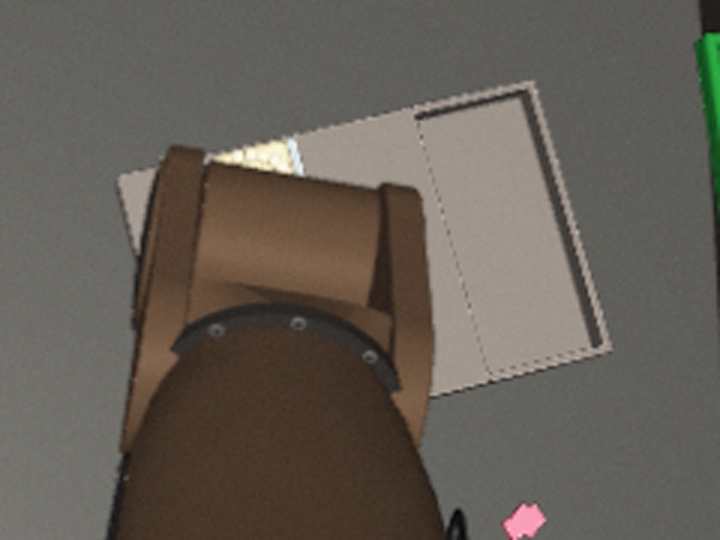

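```bash
python3 - <<'E'
from h import *
st=r.state();w=w2c('wrist',st)
R=np.array([[np.cos(.2455),np.sin(.2455)],[-np.sin(.2455),np.cos(.2455)]])
for px,z in(((262,3),30),((276,332),30),((587,332),30),((639,25),30),((428,236),35),((506,238),35),((361,123),30),((486,125),30),((265,100),30),((610,200),30)):
    q=unproj([px],z,w)[0];print(px,q.round(1),(R@(q[:2]-[573.5,-101.5])).round(1))
E
```

```text
(262, 3) [644.7  43.   30. ] [104.1 122.8]
(276, 332) [442.3  -6.7  30. ] [-104.2  123.9]
(587, 332) [ 496.  -224.4   30. ] [-105.1 -100.4]
(639, 25) [ 682.2 -165.9   30. ] [ 89.8 -88.9]
(428, 236) [538.7 -89.6  35. ] [-30.9  20. ]
(506, 238) [ 549.3 -139.6   35. ] [-32.7 -31. ]
(361, 123) [596.6 -28.2  30. ] [40.2 65.5]
(486, 125) [ 613.2 -103.    30. ] [ 38.1 -11.1]
(265, 100) [595.6  31.7  30. ] [ 53.8 123.9]
(610, 200) [ 587.8 -196.8   30. ] [ -9.2 -95.9]
```

Request:
send_rows(motion="-0.1 0.2 2 -0.008 255; -0.2 0.3 4 -0.008 255; -0.2 0.3 5.5 -0.008 255; -0.2 0.3 6.6 -0.008 255; -0.2 0.3 6.6 -0.008 255")

```text
time: 7.55
tool_pos: [512.7, -25.0, 251.1]
orientation: [-3.118, -0.384, 0.002]
wrist_force: [0.3, -0.4, -1.3]
grip_width: 0.179
```

```bash
python3 - <<'E'
from h import *
B=np.array([573.5,-101.5]);a=.2455;M=np.array([[np.cos(a),-np.sin(a)],[np.sin(a),np.cos(a)]])
q=B+M@[-40,-90]
delta(q[0],q[1],250.5,a)
im=capture('scene');cv2.imwrite('pics/s5.png',cv2.resize(im[230:480,150:450,::-1],None,fx=2.5,fy=2.4,interpolation=2))
E
```

```text
t 7.55 pos [512.7 -25.  251.1] yaw 0.2449 tilt [-1.e-03 -4.e-04 -1.e+00] J [-0.177  0.556  1.978 -0.     0.609  1.149]
delta cm [ 0.05 17.9   0.05] roll -0.0006
```

View pics/s5.png

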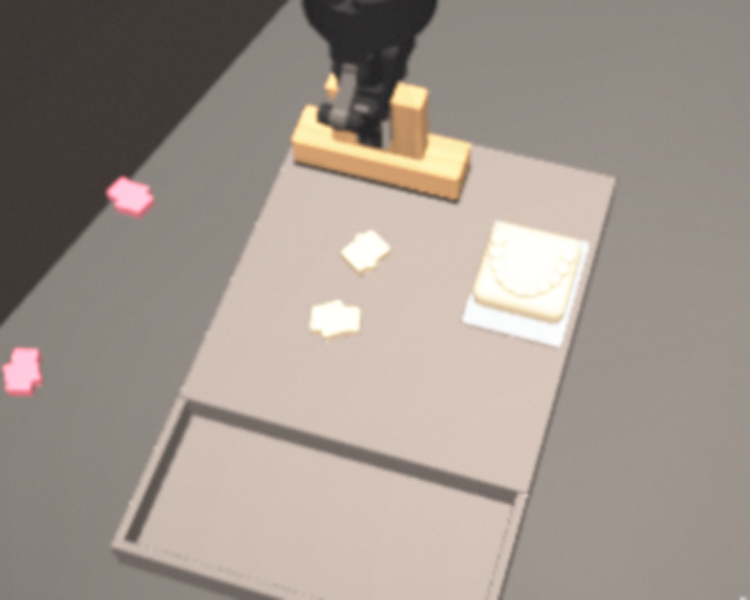

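Request:
send_rows(motion="0 1 0.05 0 255; 0 2.2 0.05 0 255; 0 3.4 0.05 0 255; 0 4.6 0.05 0 255; 0 5.8 0.05 0 255")

```text
time: 8.22
tool_pos: [526.9, -82.3, 251.2]
orientation: [3.118, 0.383, 0.0]
wrist_force: [-1.0, 0.6, -1.4]
grip_width: 0.179
```

Request:
send_rows(motion="0 1.2 0 0 255; 0 2.4 0 0 255; 0 3.6 0 0 255; 0 4.8 0 0 255; 0 6 0 0 255")

```text
time: 8.85
tool_pos: [541.4, -140.3, 251.2]
orientation: [3.118, 0.384, -0.0]
wrist_force: [0.2, 0.6, -0.8]
grip_width: 0.182
```

```bash
python3 - <<'E'
from h import *
B=np.array([573.5,-101.5]);a=.2455;M=np.array([[np.cos(a),-np.sin(a)],[np.sin(a),np.cos(a)]])
q=B+M@[-40,-90]
delta(q[0],q[1],250.5,a)
print(r.state()['wrist_force'])
im=capture('scene');cv2.imwrite('pics/s6.png',cv2.resize(im[230:480,150:450,::-1],None,fx=2.5,fy=2.4,interpolation=2))
E
```

```text
t 8.85 pos [ 541.4 -140.3  251.2] yaw 0.2448 tilt [-0.e+00  1.e-04 -1.e+00] J [-0.372  0.601  1.865 -0.     0.676  0.954]
delta cm [0.06 6.01 0.07] roll -0.0007
[ 0.15375097  0.61523092 -0.79282112]
```

View pics/s6.png

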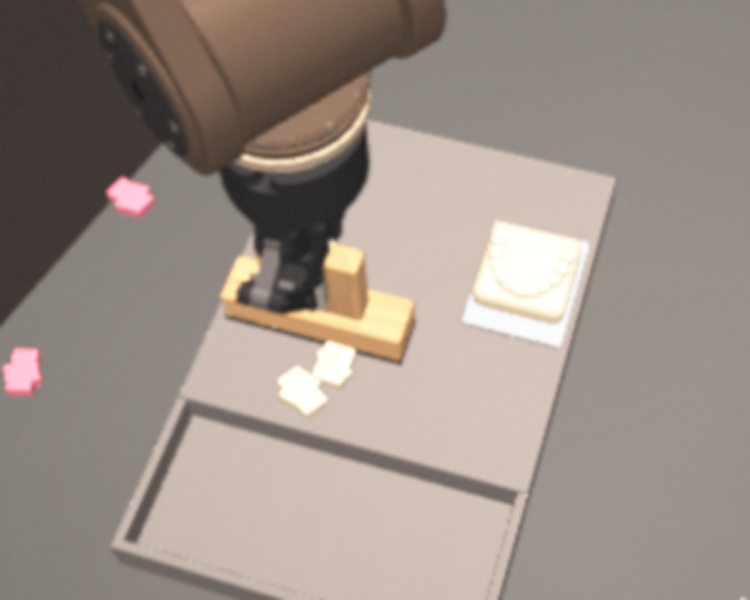

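Request:
send_rows(motion="0 0.8 0.05 0 255; 0 1.6 0.05 0 255; 0 2.4 0.05 0 255; 0 3.2 0.05 0 255; 0 4 0.05 0 255")

```text
time: 9.52
tool_pos: [551.0, -178.9, 250.7]
orientation: [3.118, 0.384, 0.0]
wrist_force: [0.3, 0.5, -0.2]
grip_width: 0.183
```

Request:
send_rows(motion="0 0.6 0 0 255; 0 1.2 0 0 255; 0 1.8 0 0 255; 0 2.1 0 0 255; 0 2.1 0 0 255")

```text
time: 10.15
tool_pos: [556.0, -198.9, 250.7]
orientation: [3.118, 0.383, -0.0]
wrist_force: [-0.4, 0.4, -1.3]
grip_width: 0.179
```

```bash
python3 - <<'E'
from h import *
B=np.array([573.5,-101.5]);a=.2455;M=np.array([[np.cos(a),-np.sin(a)],[np.sin(a),np.cos(a)]])
q=B+M@[-40,-90]
delta(q[0],q[1],250.5,a)
print(r.state()['wrist_force'])
im=capture('scene');cv2.imwrite('pics/s7.png',cv2.resize(im[230:480,150:450,::-1],None,fx=2.5,fy=2.4,interpolation=2))
E
```

```text
t 10.15 pos [ 556.  -198.9  250.7] yaw 0.2446 tilt [-1.e-04  0.e+00 -1.e+00] J [-0.455  0.634  1.786 -0.     0.722  0.871]
delta cm [ 0.07 -0.02  0.02] roll -0.0009
[-0.41594105  0.38151638 -1.28198007]
```

View pics/s7.png

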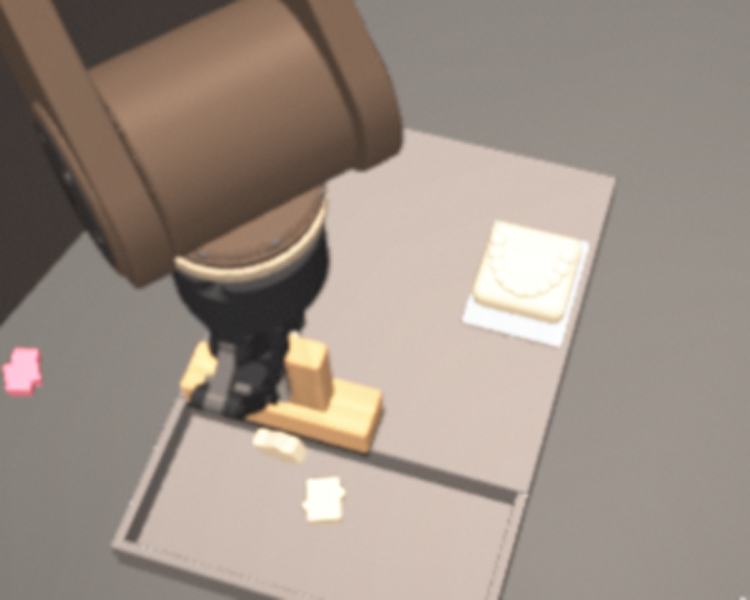

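Request:
send_rows(motion="0 0.3 0 0 255; 0 0.6 0 0 255; 0 0.6 0 0 255; 0 0.6 0 0 255; 0 0.6 0 0 255")

```text
time: 10.82
tool_pos: [557.4, -204.5, 250.7]
orientation: [3.118, 0.384, -0.0]
wrist_force: [0.8, -0.7, -0.6]
grip_width: 0.182
```

```bash
python3 - <<'E'
from h import *
im=capture('scene');cv2.imwrite('pics/s8.png',cv2.resize(im[380:480,180:380,::-1],None,fx=4,fy=4,interpolation=2))
cv2.imwrite('pics/w8.png',capture('wrist')[:,:,::-1])
E
```

```text
(no output)
```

View pics/s8.png

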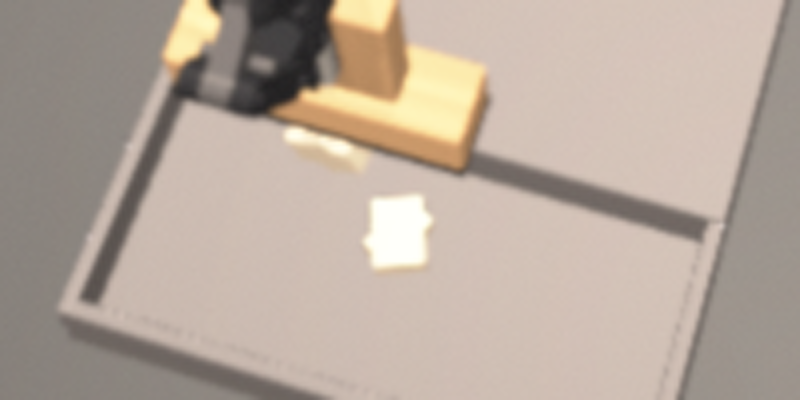

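View pics/w8.png

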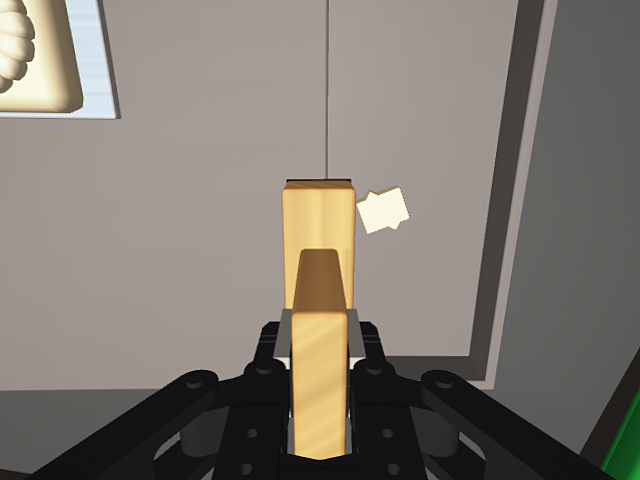

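Request:
send_rows(motion="0 0 -0.5 0 255; 0 -2 -0.8 0 255; 0 -5 -0.8 0 255; 0 -8 -0.8 0 255; 0 -11 -0.8 0 255")

```text
time: 11.55
tool_pos: [530.1, -96.0, 259.0]
orientation: [3.118, 0.384, 0.0]
wrist_force: [-0.3, 0.3, -0.4]
grip_width: 0.181
```

```bash
python3 - <<'E'
from h import *
im=capture('scene');cv2.imwrite('pics/s9.png',cv2.resize(im[330:480,180:380,::-1],None,fx=4,fy=4,interpolation=2))
cv2.imwrite('pics/w9.png',capture('wrist')[:,:,::-1])
E
```

```text
(no output)
```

View pics/s9.png

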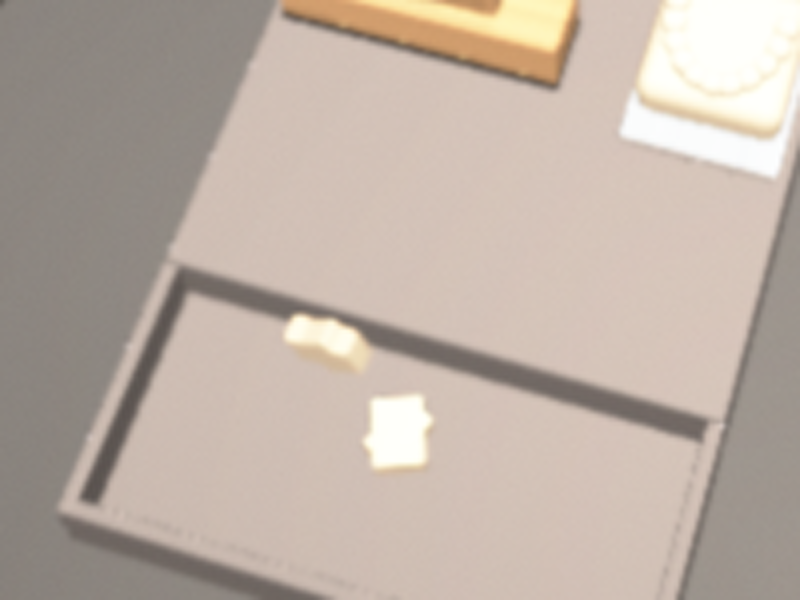

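View pics/w9.png

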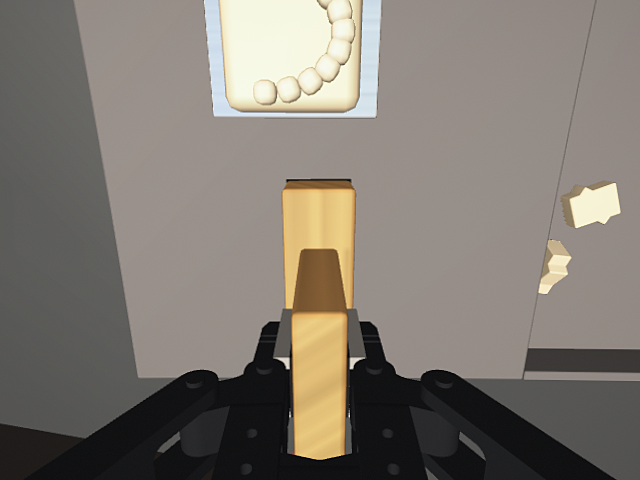

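Request:
send_rows(motion="0 0 0.4 0 255; 0 0 0.8 0 255; 0 0 0.95 0 255; 0 0 1.0 0 255; 0 0 1.05 0 255")

```text
time: 12.28
tool_pos: [530.7, -98.2, 248.6]
orientation: [3.118, 0.383, -0.0]
wrist_force: [-5.5, -1.4, 12.0]
grip_width: 0.181
```

Request:
send_rows(motion="0 0 0 0 240; 0 0 0 0 100; 0 0 0 0 100; 0 0 0 0 100; 0 0 0 0 100")

```text
time: 12.9
tool_pos: [530.8, -97.8, 248.1]
orientation: [3.118, 0.384, -0.0]
wrist_force: [0.4, -0.1, -0.6]
grip_width: 0.612
```

Request:
send_rows(motion="0 0 -1 0 100; 0 0 -4 0 100; 0 0 -8 0 100; 0 0 -13 0 100; 0 0 -18 0 100")

```text
time: 13.52
tool_pos: [530.4, -97.7, 430.5]
orientation: [3.118, 0.383, 0.001]
wrist_force: [0.7, -0.4, 0.3]
grip_width: 0.607
```

Request:
send_rows(motion="-1 -5 0 0 100; -1 -10 0 0 100; -1 -15 0 0 100; -1 -15 0 0 100; -1 -15 0 0 100")

```text
time: 14.15
tool_pos: [484.8, 45.1, 428.7]
orientation: [3.118, 0.385, 0.001]
wrist_force: [0.9, -0.4, 0.4]
grip_width: 0.608
```

```bash
python3 - <<'E'
from h import *
im=capture('scene');cv2.imwrite('pics/s10.png',cv2.resize(im[230:480,150:450,::-1],None,fx=2.5,fy=2.4,interpolation=2))
cv2.imwrite('pics/w10.png',capture('wrist')[:,:,::-1])
E
```

```text
(no output)
```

View pics/s10.png

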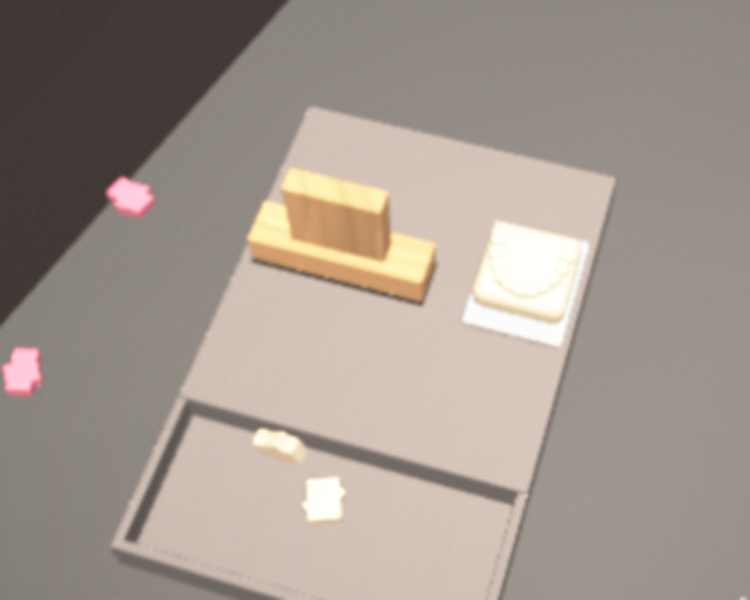

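View pics/w10.png

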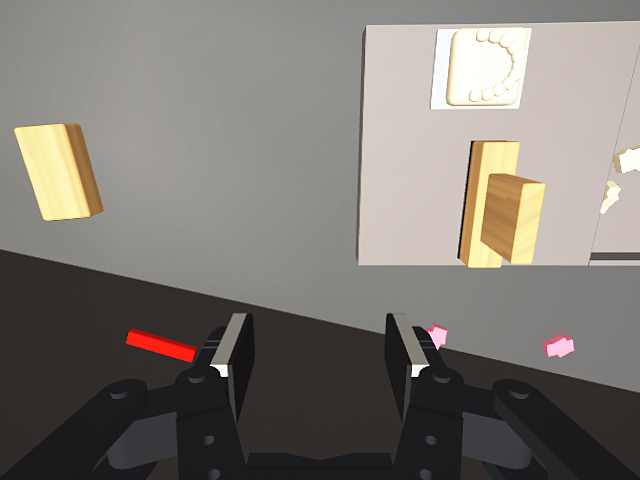

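```bash
python3 -c "
from cell import *
print(job.sign_off(), r.state()['time'])"
```

```text
the job is handed in; nothing more can be done
the job is handed in; nothing more can be done
```

I took the wooden scraper by its grip and wiped both chips into the trough in one pass along -y, about 2 mm above the deck. I then stood the scraper back on the deck at about board (-40, +16) mm, let go and moved the arm clear. I handed the job in shortly after 14.2 s of the 48 s allowed.

- **Chips:** The last scene and wrist pictures show both in the trough. One lies flat on the floor. The other rests on its edge against the wall below the deck edge, and it had not moved between the pictures after the pass. I left it there.
- **Scraper:** It stands upright on the deck, clear of the jaw model and the edges. Pressing it down to the deck read about 12 N at the wrist, and the reading was near zero after release.
- **Other things:** I did not touch the pink and yellow look-alikes or the sanding block.
- **Checks:** No check failed. Two wrist-camera readings of the trough edge were 4 to 11 mm off the stated position, but a third agreed to within 1 mm and the chips dropped where expected.

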